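Snap the retaining clip into the weight stand's groove

ROBOT

A 6-joint arm with a two-finger parallel gripper is mounted at the origin on the work surface. World frame = base frame: x ahead of the robot, y to its left, z up, the work surface at z = 0. Lengths are in mm, angles in degrees, forces in N, time in s.
With the tool pointing down it reaches from about 275 to 775 mm from the base axis. Payload 14.6 kg.
Tool frame: the origin (TCP) lies midway between the tips of the shut fingers; the grasp point (between the pads) lies 19 mm behind it; z points along the fingers, x is the direction in which the jaws open and shut, and the axes are right-handed (so a half turn about z gives the same grasp; the last joint's range is limited). The gripper opens to 85 mm and grips with 20 to 120 N. Pads are 22 mm wide; open, the fingers measure 114 mm over their backs; the gripper's body (76 mm by 85 mm) begins 54 mm behind the grasp point. The pads swing forward as they close: fully open they stand 13 mm farther back than shut.
Start: joints at [-82.122, 15.075, -2.767, 72.158, 0, 81.102], TCP at [151.527, -502.661, 231.278] pointing down, gripper open.
Joint ranges: [-151.79, 151.79], [-50.71, 97.33], [-67.44, 78.34], [-121.81, 120.89], [-77.56, 73.72], [-180, 180]. Speed limits (degrees/s): [108.29, 108.29, 147.25, 159.86, 180, 180].

INTERFACE

Orientations are given as [roll, pitch, yaw] about the fixed x, y, z axes, in that order (R = Rz(yaw) Ry(pitch) Rx(roll)).
In Python, from rig import ctrl gives the robot as it stands.
- The arm moves only by the shell command python3 -m handwheel 'ROWS' [FORCE]. ROWS is JSON, one flat list of numbers, 5 for each row, row after row: the shift along the world's x, y, z in cm, then the turn about the world's z in rad, then the closure, from 0 (fully open) to 1 (shut). A call has exactly 10 rows; each row is the pose to reach, as a shift and turn from the pose measured when the call began; what a row does not reach only later rows make up. A row lasts 1/12 s, in which the tool goes at most 41.7 mm and 7.16 degrees, less where a joint would pass 70% of its speed; a pose out of reach is approached as far as the arm can. A call with a gripper value outside its range is refused whole. The fingers move at their own pace and stop on an object; FORCE is the grip in N (left out, the last holds). Time passes only in rows, so rows that repeat a pose let the fingers close, or fill a call up. It gives the time, the measured TCP pose, the force and the opening at its end, in the units of the state.
- ctrl.state(): the state, without advancing time (a new reading comes with each control period).
- ctrl.capture(name): name is "scene" or "side" or "wrist"; returns the picture (480x640x3 uint8, red, green, blue); there is no depth.
- ctrl.get_calibration(name): a dict with "mtx" (3x3 intrinsics, pixels), "view" (4x4, takes a point from world to camera coordinates). Camera axes: x right, y up, looking along -z (the intrinsics and any distortion apply to the point x, -y, -z); pixel columns grow to the right and rows downward; lengths in mm; the calibration is good to about 2 mm. A picture is of the moment at which its call begins: read the wrist's pose just before it. get_calibration takes no time and is no camera call; for the wrist camera it gives the pose at the moment of the call.
- ctrl.sign_off(): hands the job in, once; it reports no verdict.
The state is a dict: "t": time; "joint_positions": joint angles; "qvel": joint speeds; "joint_efforts": joint torques, N m; "tcp_pos": TCP position; "ee_rot": TCP orientation; "ft_force": force on the tool from outside, world axes, zero at the start; "ft_torque": the same for the moment, N m; "grip_width": opening from 0.0 (shut) to 1.0 (fully open).
Only numpy, scipy, OpenCV 4.12 (cv2) and the standard library are available. Lean on these libraries where they do the work, as an engineer would, in place of code of your own. Each camera call takes 0.05 s, during which the arm holds its last target.

TASK

The plates on the upright weight pin need their retaining clip. Squeeze the clip's two handles so that its ring spreads, carry it over and slide it down around the steel shaft until, by feel, it rests on the springy rubber pad (lightly: do not force it), then let it snap shut in the groove there and lie level; leave everything else where it stands.

Things in the scene. Friction and masses are not known exactly. Their poses are not given: they have to be found in the camera images.
- clip: Steel spring clip with two black plier handles, 130 mm long, about 0.12 kg, flat on the sill at the start. It works like a clothes peg: two levers on one pivot, squeezing the handles spreads the jaws. Origin on the pivot axis at the underside, z up; shut, x is the line of symmetry, from pivot towards the ring; handles at -x, one each at +y and -y. The frame belongs to the +y lever.
- grip (a point): Midway between the clip's handles when shut, 47 mm behind the pivot (-x), 15 mm above the underside. Handles: upright plates 7 mm thick, 26 mm tall from the underside, 30 to 65 mm behind the pivot, splayed 0.26 rad each, 58 mm over both here. Squeezed (17 N a side) they meet a stop, parallel, 34 mm over both; meanwhile the pivot creeps about 4 mm ahead, and back again as they are let out.
- ring (a point): Centre of the clip's ring when shut: 45 mm ahead of the pivot along x, 4 mm above the underside (turns with the +y lever). Jaws: 8 mm thick from the underside, two facing arcs, 20 mm across inside and 36 mm outside when shut; spread, about 35 mm across inside and open at the front.
- jaw (a joint): Angle between the clip's levers, rad: 0 shut, 0.52 fully spread; a spring shuts it. On the plain shaft it cannot go below about 0.2; in the groove it shuts to below 0.1.
- stand: Fixed black rubber cup, 124 mm across (foot 136), 50 mm tall; origin at the middle of its underside, z up along the shaft. In it stands an upright weight pin with dark steel plates 110 mm across. The pin sinks in more or less, so its height is NOT measured: the plate top is anywhere from 95 to 119 mm above the sill, and all that is above it goes with it.
- cup_rim (a point): Shaft axis at the cup's rim, 50 mm above the sill. Above the PLATE top: springy rubber pad, 100 mm across, top at 10 mm, gives up to 4 mm at 1.5 N per mm, then solid; groove 15 mm across, its upper edge at 19.5 mm; then shaft 28 mm across, its end at 43.5 mm. Jaws resting flat on the pad (about 4 N is enough) are level with the groove; more than 2 mm higher they would shut on the shaft.
- tumbler: Glass tumbler, 72 mm across and 95 mm tall, bystander; origin under its foot.
- ball: Grey silicone massage ball, 60 mm across, on a small white ring, bystander; its pose turns with it.
- hex_key: Chrome hex key, an L of 8 mm bar 120 by 30 mm, lying flat, bystander; origin under the middle of the long arm.
- small_dumbbell: Grey plastic dumbbell 190 mm long, 64 mm tall, lying, bystander; origin under its middle.
- spare_plate: Spare dark steel plate with a hole, 110 mm across, 18 mm thick, lying flat, bystander; origin under its middle.
- chalk_tin: Closed aluminium tin, 60 mm across and 60 mm tall, bystander; origin under its foot.
Things that resemble listed ones, but are neither listed nor needed, are in the scene too. Of the things that look like the clip, take the one that is farthest to the robot's right at the start.

How it is judged:
By the outcome, as a careful person would: the job done as asked, in the order asked, and still so for the second after the job is handed in, with the robot touching nothing.
It also fails if it takes over 54 s, if anything falls off the work surface, if the arm or the gripper's body presses on something with over 40 N, if the wrist force passes 120 N, or if a joint passes its speed limit or range.

## Working session

There is one attempt and no reset: what is moved stays moved. The work goes in short steps, Python scripts to look and compute and a shell command to move; the robot and the scene stay as the last step left them, time stands still between calls to the robot, and variables do not carry over. Pictures are saved under pics/ and viewed, and the job is handed in when it is done.

```bash
mkdir -p pics; ls
python3 - <<'E'
from rig import ctrl
import cv2
s=ctrl.state();print(s)
for n in("scene","side","wrist"):
    c=ctrl.get_calibration(n);print(n,c)
    cv2.imwrite(f"pics/{n}0.png",ctrl.capture(n)[:,:,::-1])
E
```

```text
pics
{'t': 0.0, 'joint_positions': array([-8.21206434e+01,  1.50979553e+01, -2.80533434e+00,  7.21601252e+01,
        8.04724291e-04,  8.11014301e+01]), 'qvel': array([ 0.08024091,  0.03249503,  0.15017315, -0.01440599, -0.00219393,
       -0.03511348]), 'joint_efforts': array([-4.08238324e-03, -6.37614441e+01,  3.84559608e+01,  1.38150519e-02,
       -2.98733212e-04,  4.37130694e-06]), 'tcp_pos': array([ 151.50047152, -502.35106907,  230.82300193]), 'ee_rot': array([-1.79989396e+02,  6.25270847e-02, -7.32220681e+01]), 'ft_force': array([-0.40372256, -1.09808496, -0.92368634]), 'ft_torque': array([-0.01715065, -0.0086623 , -0.05105837]), 'grip_width': 1.0011913046772707}
scene {'mtx': array([[498.4000017 ,   0.        , 318.64471092],
       [  0.        , 498.4000017 , 235.32999552],
       [  0.        ,   0.        ,   1.        ]]), 'view': array([[-7.48315029e-01,  6.63320478e-01,  5.52817146e-03,
         3.93907568e+02],
       [-5.27750746e-01, -6.00381612e-01,  6.00850289e-01,
         3.08534630e+02],
       [ 4.01875313e-01,  4.46707805e-01,  7.99342461e-01,
        -1.656
[... 435 characters left out ...]
303e+02],
       [-2.18362303e-01,  7.64174181e-01,  6.06923163e-01,
        -9.74912008e+02],
       [ 0.00000000e+00,  0.00000000e+00,  0.00000000e+00,
         1.00000000e+00]])}
wrist {'mtx': array([[389.31813534,   0.        , 321.36278949],
       [  0.        , 389.31813534, 242.0575616 ],
       [  0.        ,   0.        ,   1.        ]]), 'view': array([[ 2.88156545e-01, -9.57582443e-01, -1.29241757e-03,
        -5.24999455e+02],
       [ 9.13231566e-01,  2.75215935e-01, -3.00440170e-01,
         3.91351834e+01],
       [ 2.88051926e-01,  8.53935250e-02,  9.53799787e-01,
        -3.79646070e+02],
       [ 0.00000000e+00,  0.00000000e+00,  0.00000000e+00,
         1.00000000e+00]])}
```

View pics/scene0.png

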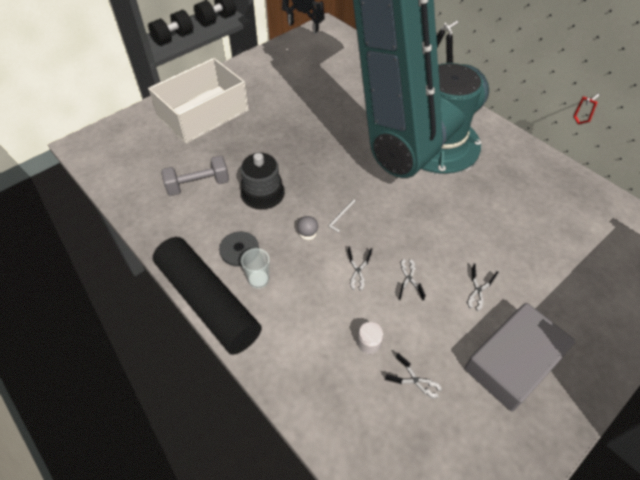

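View pics/side0.png

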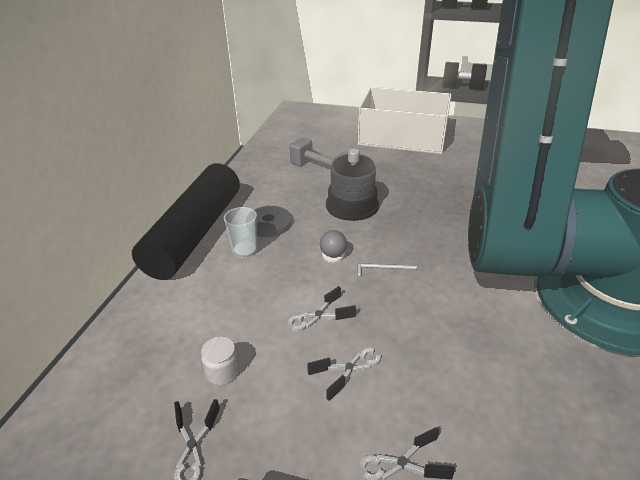

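View pics/wrist0.png

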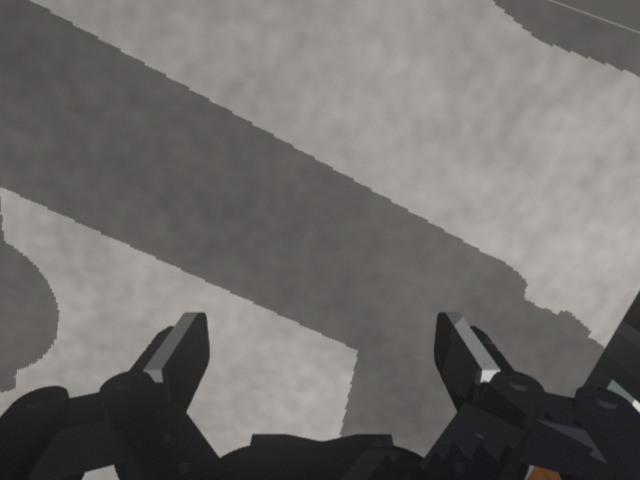

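```bash
cat > h.py <<'E'
import numpy as np, cv2
from rig import ctrl
def ray(c,u,v):
    K=np.array(c["mtx"]);V=np.array(c["view"])
    d=np.linalg.inv(K)@[u,v,1]; d=np.array([d[0],-d[1],-d[2]])
    R=V[:3,:3];return -R.T@V[:3,3],R.T@d
def onz(c,u,v,z):
    o,d=ray(c,u,v);return o+d*(z-o[2])/d[2]
def proj(c,p):
    K=np.array(c["mtx"]);V=np.array(c["view"]);q=V[:3,:3]@np.array(p,float)+V[:3,3]
    w=K@np.array([q[0],-q[1],-q[2]]);return w[:2]/w[2]
def tri(rays):
    A=np.zeros((3,3));b=np.zeros(3)
    for o,d in rays:
        d=d/np.linalg.norm(d);P=np.eye(3)-np.outer(d,d);A+=P;b+=P@o
    p=np.linalg.solve(A,b)
    return p,[np.linalg.norm(np.cross(p-o,d/np.linalg.norm(d))) for o,d in rays]
def crop(src,u0,v0,u1,v1,k,out):
    im=cv2.imread(src)[v0:v1,u0:u1];cv2.imwrite(out,cv2.resize(im,None,fx=k,fy=k,interpolation=cv2.INTER_CUBIC))
E
python3 - <<'E'
from h import *
S=ctrl.get_calibration("scene");D=ctrl.get_calibration("side")
for p in [(360,268),(408,278),(479,290),(416,379)]:print("scene",p,onz(S,*p,5).round())
for p in [(320,314),(349,367),(402,461),(192,443)]:print("side",p,onz(D,*p,5).round())
print("shaft top",tri([ray(S,258,157),ray(D,353,152)]))
crop("pics/side0.png",340,400,480,480,5,"pics/c1.png")
crop("pics/scene0.png",440,240,520,320,7,"pics/c2.png")
crop("pics/side0.png",310,130,400,230,6,"pics/c3.png")
crop("pics/scene0.png",220,140,300,220,7,"pics/c4.png")
E
```

```text
scene (360, 268) [544. 188.   5.]
scene (408, 278) [470. 296.   5.]
scene (479, 290) [357. 445.   5.]
scene (416, 379) [662. 496.   5.]
side (320, 314) [549. 186.   5.]
side (349, 367) [467. 295.   5.]
side (402, 461) [356. 440.   5.]
side (192, 443) [665. 493.   5.]
shaft top (array([ 573.01155839, -204.70482237,  152.21986935]), [np.float64(1.0479710014523256), np.float64(1.0479710014523165)])
```

View pics/c1.png

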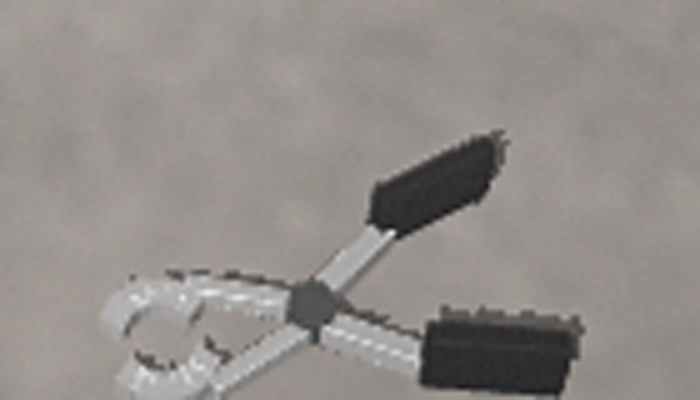

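View pics/c2.png

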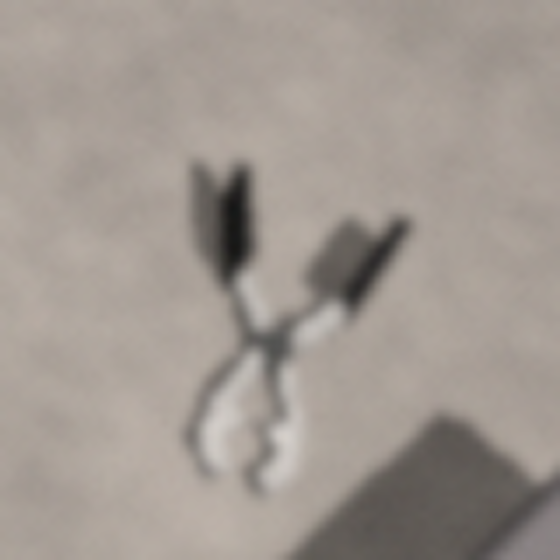

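View pics/c3.png

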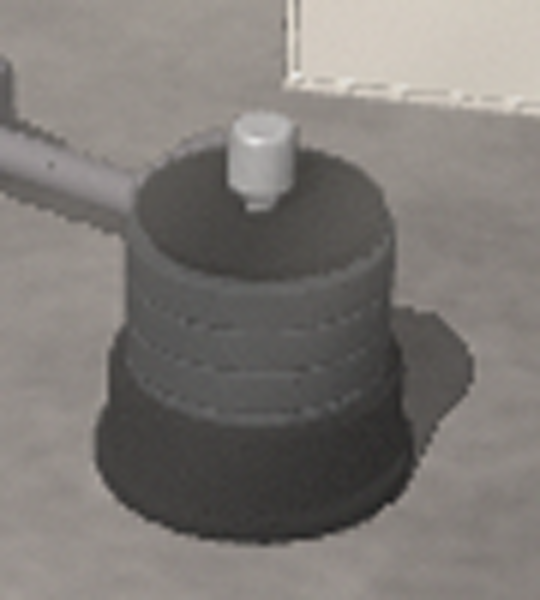

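View pics/c4.png

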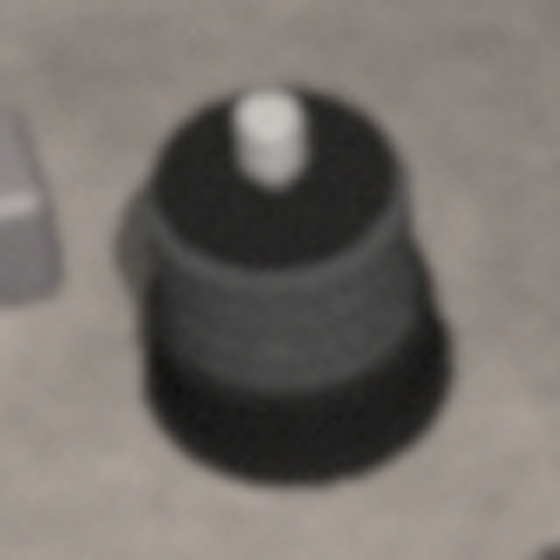

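Clip look-alikes in the scene picture: A (360,268) y≈187, B (408,278) y≈296, C (479,290) y≈443, D (416,379) y≈495. The robot's right is -y, so I choose A. Close crop next.

Run:
```python
from h import *
crop("pics/side0.png",280,275,370,345,8,"pics/d1.png")
crop("pics/scene0.png",330,230,390,300,8,"pics/d2.png")
```

```text
(no output)
```

View pics/d1.png

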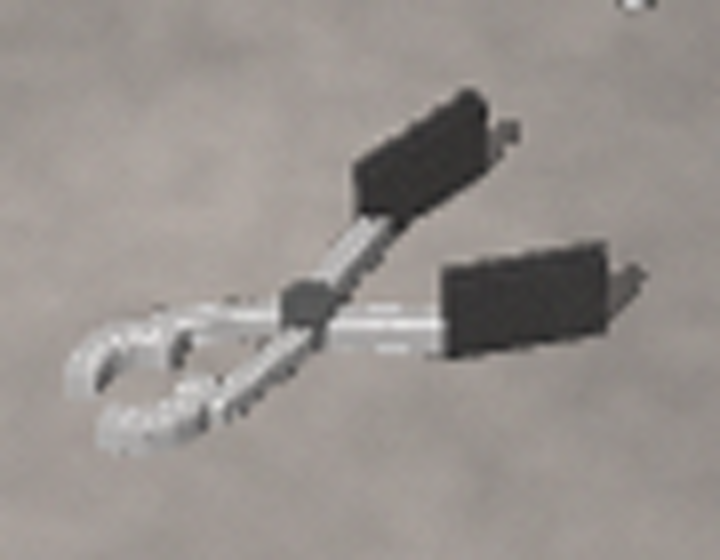

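View pics/d2.png

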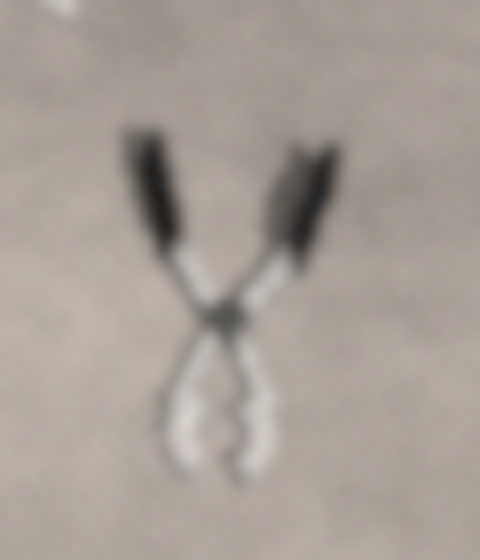

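Run:
```python
from h import *
S=ctrl.get_calibration("scene");D=ctrl.get_calibration("side")
for c,p,r in [(S,(358.25,269.75),(357,284)),(D,(318.4,313.1),(296.9,323.1))]:
    a=onz(c,*p,8);b=onz(c,*r,6);d=b-a
    print(a.round(1),b.round(1),np.linalg.norm(d[:2]).round(1),np.degrees(np.arctan2(d[1],d[0])).round(1))
# handle tops (z=26) far ends
for c,h in [(S,[(330+143/8,230+128/8),(330+332/8,230+145/8)]),(D,[(280+472/8,275+88/8),(280+607/8,275+243/8)])]:
    print([onz(c,*q,26).round(1) for q in h])
print("shaft top",tri([ray(S,258.4,156.5),ray(D,353.8,150.7)]))
# cup foot: check
s=ctrl.state();print(s['tcp_pos'],s['ee_rot'])
# IK-ish base angle of target
print(np.degrees(np.arctan2(187,546)),np.degrees(np.arctan2(-204,573)))
```

```text
[552.7 190.5   8. ] [585.5 219.6   6. ] 43.9 41.6
[551.7 187.7   8. ] [584.8 221.2   6. ] 47.1 45.4
[array([529. , 123.7,  26. ]), array([485.4, 171.6,  26. ])]
[array([526.8, 122.2,  26. ]), array([482.9, 167. ,  26. ])]
shaft top (array([ 571.68210317, -204.04953382,  155.20472447]), [np.float64(2.078667144064128), np.float64(2.078667144064234)])
[ 151.49036219 -502.46487298  230.93463167] [-1.79992123e+02  4.51388226e-02 -7.32247365e+01]
18.905862434116912 -19.596794435699447
```

Run:
```python
from h import *
W=ctrl.get_calibration("wrist");V=W["view"];o=-V[:3,:3].T@V[:3,3];s=ctrl.state()
from scipy.spatial.transform import Rotation as R
r=R.from_euler('xyz',s['ee_rot'],degrees=True)
print("cam in tool",r.inv().apply(o-s['tcp_pos']),"look",r.inv().apply(-V[2,:3]))
print("cm to hover", (np.array([518.2,156.4,130])-s['tcp_pos'])/10)
S=ctrl.get_calibration("scene")
for n,p,z in [("ball",(308,226),25),("dumb",(196,177),32),("hex",(342,215),4),("tumbler",(256,268),40),("tin",(371,335),30)]:print(n,onz(S,*p,z).round())
```

```text
cam in tool [   0.62278718  -76.47385069 -142.30186402] look [-4.86039639e-04  3.00593096e-01  9.53752355e-01]
cm to hover [ 36.67096378  65.8864873  -10.09346317]
ball [565.  -2.  25.]
dumb [ 701. -365.   32.]
hex [453.  20.   4.]
tumbler [766.  23.  40.]
tin [672. 355.  30.]
```

```bash
python3 -m handwheel '[18,33,-1,0.25,0, 18,33,-1,0.25,0, 18,33,-1,0.25,0, 18,33,-1,0.25,0, 18,33,-1,0.25,0, 18,33,-1,0.25,0, 18,33,-1,0.25,0, 18,33,-1,0.25,0, 18,33,-1,0.25,0, 18,33,-1,0.25,0]' 50
python3 - <<'E'
from h import *
s=ctrl.state();print(s['joint_positions'].round(1),(np.array([518.2,156.4,180])-s['tcp_pos'])/10)
E
```

```text
t: 0.98
tcp_pos: [333.2, -166.7, 220.9]
ee_rot: [-179.9, 0.1, -58.5]
ft_force: [0.6, -0.8, 0.0]
grip_width: 1.001
[-3.920e+01  3.000e-01 -2.230e+01  6.750e+01  1.000e-01  1.093e+02] [18.49654677 32.3067524  -4.0881337 ]
```

```bash
python3 -m handwheel '[18.5,32.3,-4,0.22,0, 18.5,32.3,-4,0.22,0, 18.5,32.3,-4,0.22,0, 18.5,32.3,-4,0.22,0, 18.5,32.3,-4,0.22,0, 18.5,32.3,-4,0.22,0, 18.5,32.3,-4,0.22,0, 18.5,32.3,-4,0.22,0, 18.5,32.3,-4,0.22,0, 18.5,32.3,-4,0.22,0]'
python3 - <<'E'
from h import *
s=ctrl.state();W=ctrl.get_calibration("wrist");cv2.imwrite("pics/w1.png",ctrl.capture("wrist")[:,:,::-1])
np.savez("w1.npz",mtx=W["mtx"],view=W["view"]);print(s['joint_positions'].round(1),s['tcp_pos'],s['ee_rot'])
E
```

```text
t: 1.82
tcp_pos: [520.1, 160.9, 179.4]
ee_rot: [-179.9, 0.2, -45.7]
ft_force: [-1.0, -0.8, 0.1]
grip_width: 1.001
[  8.5  18.1  -6.5  65.4   0.2 144.2] [520.06559428 160.8903967  179.44196106] [-1.79907299e+02  1.63047177e-01 -4.56883145e+01]
```

View pics/w1.png

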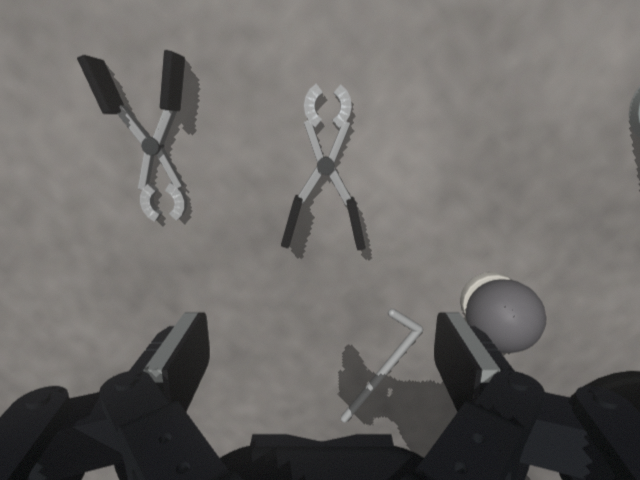

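Run:
```python
from h import *
W=dict(np.load("w1.npz"))
print("tcp px at its z",proj(W,[520.07,160.9,179.4]), "grip est",proj(W,[518.2,156.4,15]))
crop("pics/w1.png",270,70,390,265,4,"pics/w1c.png")
a=onz(W,326,166,8)
for u,v in[(328,106)]:
  b=onz(W,u,v,8);d=b-a;print(a,b,np.linalg.norm(d),np.degrees(np.arctan2(d[1],d[0])))
```

```text
tcp px at its z [320.5880323  315.51566426] grip est [323.98076087 223.73145932]
[551.93642273 187.15328474   8.        ] [585.1841225  217.67555447   8.        ] 45.13334121497445 42.55275614468942
```

View pics/w1c.png

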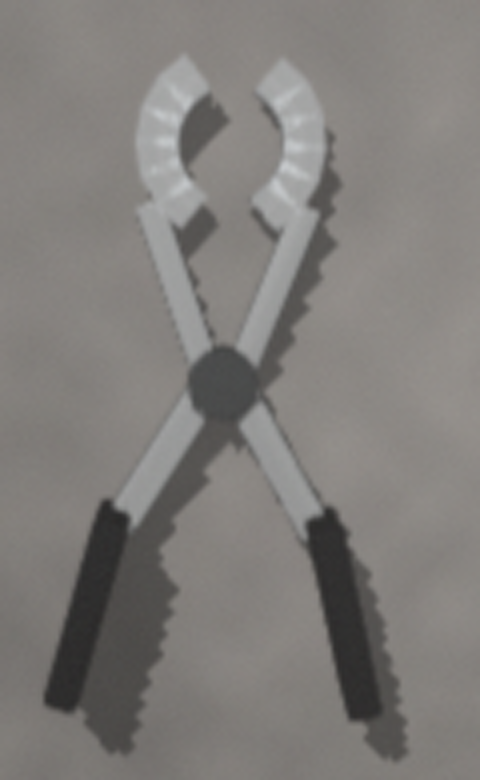

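```bash
python3 -m handwheel '[-0.2,-0.4,-4,-0.03,0, -0.2,-0.4,-8,-0.03,0, -0.2,-0.4,-11,-0.03,0, -0.2,-0.4,-14,-0.03,0, -0.2,-0.4,-14,-0.03,0, -0.2,-0.4,-14,-0.03,0, -0.2,-0.4,-14,-0.03,0, -0.2,-0.4,-14,-0.03,0, -0.2,-0.4,-14,-0.03,0, -0.2,-0.4,-14,-0.03,0]'
python3 - <<'E'
from h import *
s=ctrl.state();W=ctrl.get_calibration("wrist");cv2.imwrite("pics/w2.png",ctrl.capture("wrist")[:,:,::-1])
np.savez("w2.npz",mtx=W["mtx"],view=W["view"]);print(s['tcp_pos'],s['ee_rot'])
print((np.array([518.2,156.6,3.5])-s['tcp_pos'])/10)
E
```

```text
t: 2.7
tcp_pos: [518.0, 155.5, 40.8]
ee_rot: [-179.9, 0.1, -47.4]
ft_force: [-0.5, -0.3, -0.1]
grip_width: 0.996
[518.00622535 155.53112449  40.76628199] [-1.79867236e+02  1.00282053e-01 -4.73996678e+01]
[ 0.01937746  0.10688755 -3.7266282 ]
```

View pics/w2.png

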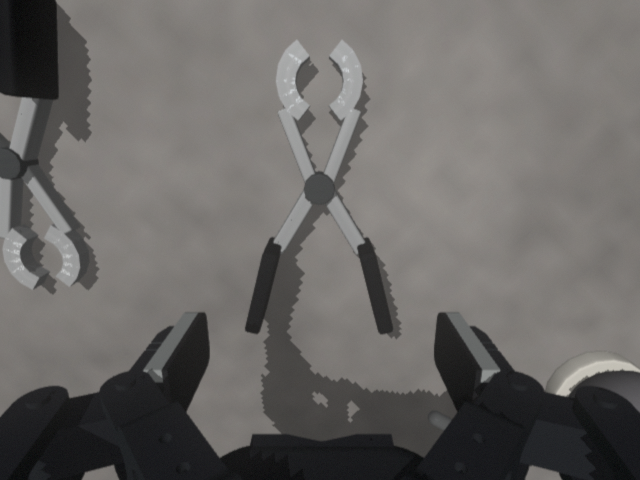

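Run:
```python
from h import *
W=dict(np.load("w2.npz"))
a=onz(W,320,188,8);b=onz(W,319.5,81,8);d=b-a
print(a,b,np.linalg.norm(d),np.degrees(np.arctan2(d[1],d[0])))
print("B ring",onz(W,40,285,4),onz(W,80,260,4), "handles",onz(W,255,332,26),onz(W,386,332,26))
```

```text
[552.1621978  187.42673689   8.        ] [585.09474543 217.90204647   8.        ] 44.86978033830643 42.780733178617446
B ring [420.90006203 257.20536084   4.        ] [445.93210022 249.63994025   4.        ] handles [485.73504149 166.62867724  26.        ] [526.21091773 122.68091485  26.        ]
```

```bash
python3 -m handwheel '[0,0.1,-1,0,0, 0,0.1,-2,0,0, 0,0.1,-3,0,0, 0,0.1,-3.7,0,0, 0,0.1,-3.7,0,0, 0,0.1,-3.7,0,0, 0,0.1,-3.7,0,0.2, 0,0.1,-3.7,0,0.3, 0,0.1,-3.7,0,0.3, 0,0.1,-3.7,0,0.3]' 50
```

```text
t: 3.58
tcp_pos: [518.3, 156.6, 4.3]
ee_rot: [-179.8, 0.1, -47.4]
ft_force: [0.1, -0.9, 6.7]
grip_width: 0.702
```

```bash
python3 -m handwheel '[0,0,0,0,0.4, 0,0,0,0,0.5, 0,0,0,0,0.6, 0,0,0,0,0.7, 0,0,0,0,0.8, 0,0,0,0,1, 0,0,0,0,1, 0,0,0,0,1, 0,0,0,0,1, 0,0,0,0,1]' 50;  python3 - <<'E'
from h import *
s=ctrl.state();W=ctrl.get_calibration("wrist");cv2.imwrite("pics/w3.png",ctrl.capture("wrist")[:,:,::-1])
np.savez("w3.npz",mtx=W["mtx"],view=W["view"]);print(s['tcp_pos'],s['ee_rot'],s['ft_force'],s['ft_torque'],s['grip_width']*85)
E
```

```text
t: 4.42
tcp_pos: [519.2, 156.7, 5.8]
ee_rot: [-179.7, -0.0, -47.4]
ft_force: [-4.2, -0.9, 18.0]
grip_width: 0.382
[519.19180252 156.74222804   5.83648451] [-1.79706871e+02 -1.48624362e-02 -4.73910666e+01] [-4.23945148 -0.86922446 18.02786532] [0.03238926 0.65242484 0.04197683] 32.430554505484366
```

View pics/w3.png

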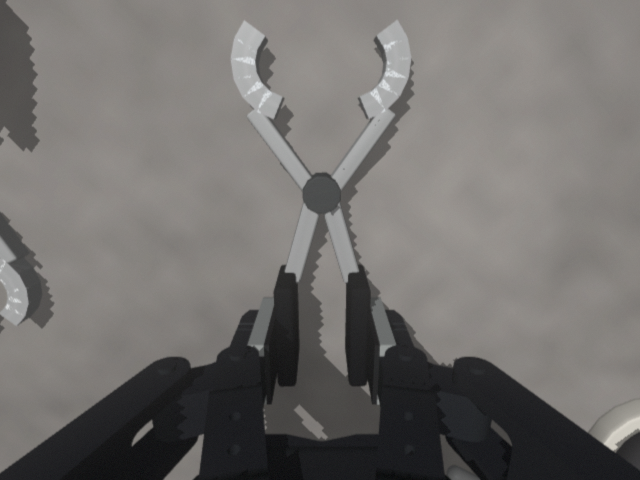

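```bash
python3 -m handwheel '[0,0,0.5,0,1, 0,0,1,0,1, 0,0,1.5,0,1, 0,0,2,0,1, 0,0,3,0,1, 0,0,5,0,1, 0,0,8,0,1, 0,0,11,0,1, 0,0,14,0,1, 0,0,17,0,1]' 60;  python3 - <<'E'
from h import *
s=ctrl.state();W=ctrl.get_calibration("wrist");cv2.imwrite("pics/w4.png",ctrl.capture("wrist")[:,:,::-1])
cv2.imwrite("pics/s4.png",ctrl.capture("side")[:,:,::-1])
np.savez("w4.npz",mtx=W["mtx"],view=W["view"]);print(s['tcp_pos'],s['ee_rot'],s['ft_force'],s['ft_torque'],s['grip_width']*85)
E
```

```text
t: 5.3
tcp_pos: [518.8, 156.7, 177.7]
ee_rot: [-179.7, -0.0, -47.4]
ft_force: [0.3, 0.2, -1.4]
grip_width: 0.38
[518.75531735 156.67819954 177.67835396] [-1.79710273e+02 -1.31518516e-02 -4.73907499e+01] [ 0.34600623  0.23360286 -1.37916041] [-0.04545982 -0.00715695  0.01353504] 32.33280352894868
```

View pics/w4.png

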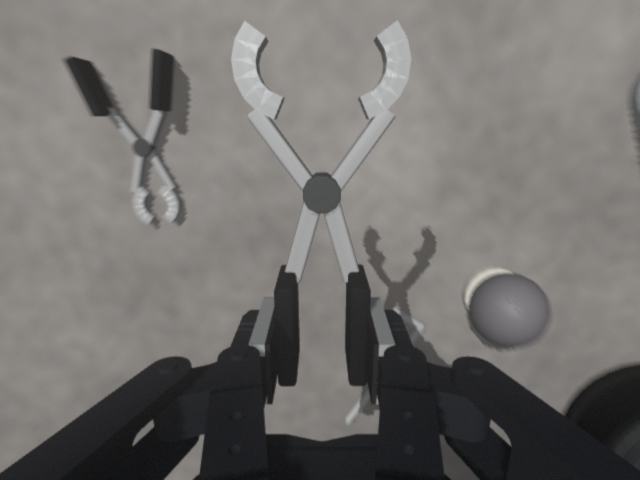

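View pics/s4.png

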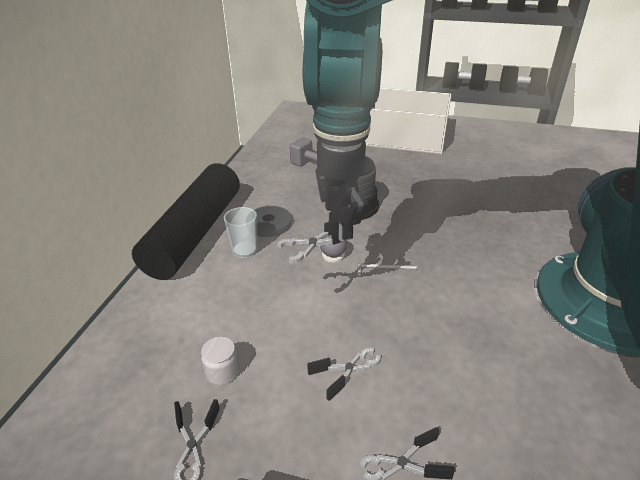

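```bash
python3 -m handwheel '[-0.1,-4,1,0,1, -0.3,-8,2,0,1, -0.4,-12,3,0,1, -0.5,-16,3,0,1, -0.7,-20,3,0,1, -0.8,-24,3,0,1, -0.9,-28,3,0,1, -1,-32,3,0,1, -1.2,-35,3,0,1, -1.4,-35,3,0,1]' 60;  python3 - <<'E'
from h import *
s=ctrl.state();print(s['ft_force'],s['grip_width']*85)
# ring target in tool coordinates from w3
W=dict(np.load("w3.npz"));p=onz(W,322,194,8);tcp=np.array([519.19,156.74,5.8])
from scipy.spatial.transform import Rotation as R
r=R.from_euler('xyz',[180,0,-47.39],degrees=True)
print("pivot tool",r.inv().apply(p-tcp))
ringw=p+43*np.array([np.cos(np.radians(42.6)),np.sin(np.radians(42.6)),0])
print("ring offset world",ringw-tcp, "tcp target",np.array([572.2,-204.4])-(ringw-tcp)[:2],"now",s['tcp_pos'])
E
```

```text
t: 6.23
tcp_pos: [506.7, -197.8, 209.5]
ee_rot: [-179.5, -0.2, -47.6]
ft_force: [-1.2, 0.3, -1.4]
grip_width: 0.376
[-1.2182339   0.3230139  -1.38359883] 31.930933734271427
pivot tool [  0.56619794 -50.33742121  -2.2       ]
ring offset world [69.08277511 62.76761422  2.2       ] tcp target [ 503.11722489 -267.16761422] now [ 506.68736983 -197.75749835  209.503633  ]
```

```bash
python3 -m handwheel '[-0.1,-2.5,0,0,1, -0.3,-5,0,0,1, -0.36,-6.94,0,0,1, -0.36,-6.94,0,0,1, -0.36,-6.94,0,0,1, -0.36,-6.94,0,0,1, -0.36,-6.94,0,0,1, -0.36,-6.94,0,0,1, -0.36,-6.94,0,0,1, -0.36,-6.94,0,0,1]' 60;  python3 - <<'E'
from h import *
s=ctrl.state();W=ctrl.get_calibration("wrist");cv2.imwrite("pics/w5.png",ctrl.capture("wrist")[:,:,::-1])
np.savez("w5.npz",mtx=W["mtx"],view=W["view"]);print(s['tcp_pos'],s['ee_rot'],s['ft_force'],s['grip_width']*85)
cv2.imwrite("pics/s5.png",ctrl.capture("side")[:,:,::-1])
cv2.imwrite("pics/c5.png",ctrl.capture("scene")[:,:,::-1])
crop("pics/s5.png",290,80,410,230,4,"pics/s5c.png")
crop("pics/c5.png",210,80,310,220,5,"pics/c5c.png")
E
```

```text
t: 7.07
tcp_pos: [503.2, -266.7, 209.6]
ee_rot: [-179.5, -0.3, -47.6]
ft_force: [-0.4, -0.3, -0.7]
grip_width: 0.377
[ 503.19199732 -266.6832588   209.63805082] [-179.4505651    -0.25243146  -47.58754449] [-0.41944981 -0.27544638 -0.74907019] 32.08710734794496
```

View pics/w5.png

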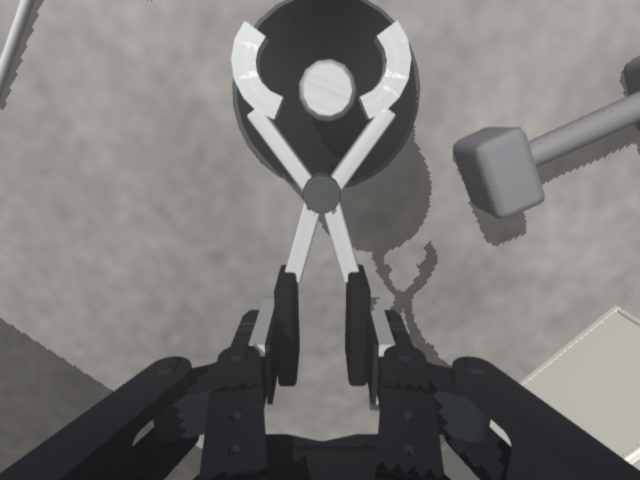

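View pics/s5c.png

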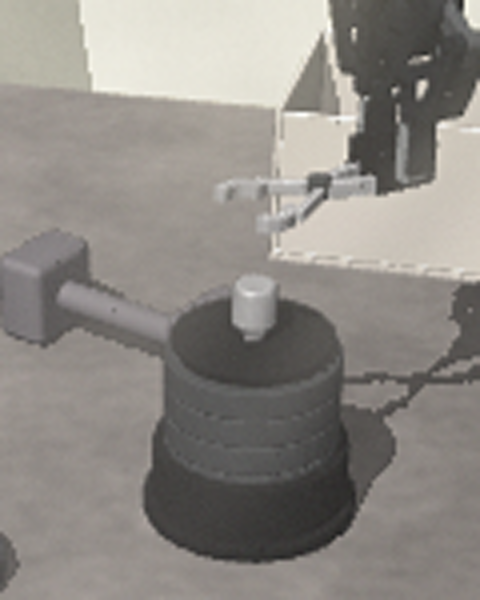

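View pics/c5c.png

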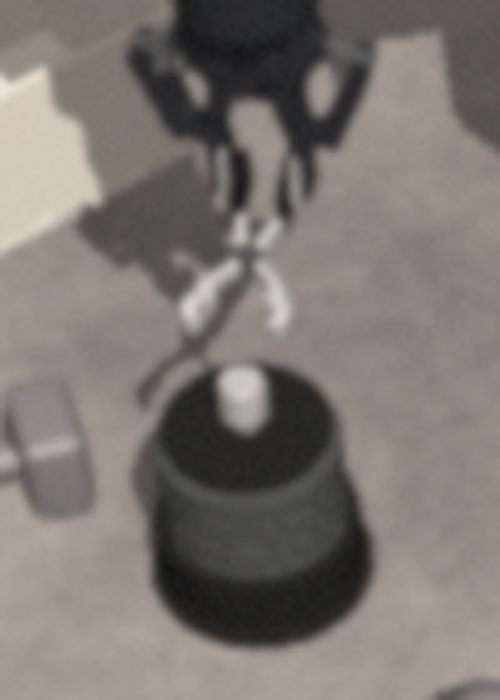

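Run:
```python
from h import *
W=dict(np.load("w5.npz"))
tcp=np.array([503.19,-266.68,209.64])
for z in(150,155,160):print(z,onz(W,328,88,z),np.linalg.norm(onz(W,300,88,z)-onz(W,356,88,z)))
# 3-view
S=ctrl.get_calibration("scene");D=ctrl.get_calibration("side")
sp=(210+242/5,80+383/5);dp=(290+255/4,80+285/4);print(sp,dp)
print(tri([ray(S,258.4,156.5),ray(D,353.8,151),ray(W,328,88)]))
print(tri([ray(D,353.8,151),ray(W,328,88)]))
print("plane check pivot in w5", onz(W,322,194,209.64+2.2))
R_=np.array([np.cos(np.radians(42.4)),np.sin(np.radians(42.4)),0])
print("ring now", onz(W,322,194,211.8)+43*R_)
print("arc px pts for c=43:",proj(W,onz(W,322,194,211.8)+43*R_))
```

```text
150 [ 573.21536949 -207.88378854  150.        ] 27.1974706112706
155 [ 572.84760938 -208.08502044  155.        ] 26.526410508707485
160 [ 572.47984928 -208.28625233  160.        ] 25.85535040614445
(258.4, 156.6) (353.75, 151.25)
(array([ 571.88149781, -206.97912413,  152.9638592 ]), [np.float64(2.465658105508684), np.float64(1.8569094766438512), np.float64(1.5139312225018118)])
(array([ 572.06735682, -208.18912578,  154.24879782]), [np.float64(0.8436091680994033), np.float64(0.8436091680993538)])
plane check pivot in w5 [ 540.69679486 -233.17882339  211.84      ]
ring now [ 572.44537085 -204.18868965  211.8       ]
arc px pts for c=43: [322.02043809  65.56009076]
```

```bash
python3 -m handwheel '[0,-0.4,-0.5,0,1, 0,-0.4,-1,0,1, 0,-0.4,-1.5,0,1, 0,-0.4,-2,0,1, 0,-0.4,-2.5,0,1, 0,-0.4,-3,0,1, 0,-0.4,-3.5,0,1, 0,-0.4,-3.9,0,1, 0,-0.4,-3.9,0,1, 0,-0.4,-3.9,0,1]' 60;  python3 - <<'E'
from h import *
s=ctrl.state();W=ctrl.get_calibration("wrist");cv2.imwrite("pics/w6.png",ctrl.capture("wrist")[:,:,::-1])
np.savez("w6.npz",mtx=W["mtx"],view=W["view"]);print(s['tcp_pos'],s['ee_rot'],s['ft_force'],s['grip_width']*85)
cv2.imwrite("pics/s6.png",ctrl.capture("side")[:,:,::-1])
crop("pics/s6.png",290,80,410,230,4,"pics/s6c.png")
crop("pics/w6.png",220,0,430,210,3,"pics/w6c.png")
print(proj(W,onz(W,322,194,s['tcp_pos'][2]+2.2)+43*np.array([np.cos(np.radians(42.4)),np.sin(np.radians(42.4)),0])))
E
```

```text
t: 8.05
tcp_pos: [503.1, -270.9, 170.4]
ee_rot: [-179.5, -0.2, -47.6]
ft_force: [0.3, 0.2, -0.9]
grip_width: 0.377
[ 503.06777624 -270.9173168   170.42407371] [-179.45746419   -0.22980113  -47.61215121] [ 0.26215044  0.22649144 -0.8971275 ] 32.080781207724954
[321.97000811  65.53869144]
```

View pics/w6c.png

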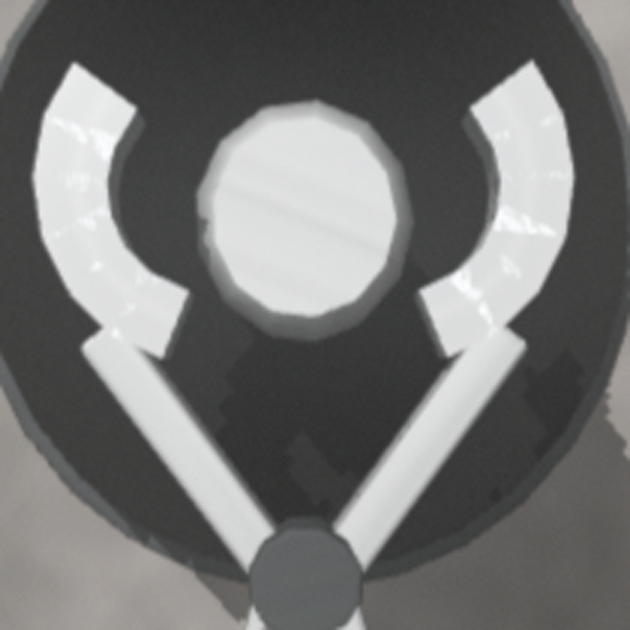

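View pics/s6c.png

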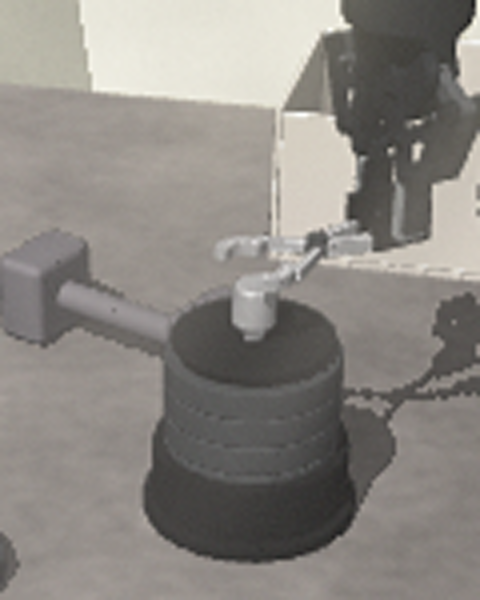

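Run:
```python
from h import *
W=dict(np.load("w6.npz"))
u=np.array([np.cos(np.radians(42.4)),np.sin(np.radians(42.4)),0]);l=np.array([u[1],-u[0],0])
r=onz(W,322,194,172.6)+43*u
for z in(152,155):
    d=onz(W,321.6,71.5,z)-r;print(z,d,"ahead",d@u,"right",d@l)
    a,b=onz(W,220+197/3,71,z),onz(W,220+412/3,71,z);print(np.linalg.norm(a-b))
```

```text
152 [  0.42431973   0.43675581 -20.6       ] ahead 0.6078466509088412 right -0.036404852957652806
27.401376970606417
155 [  0.15466581   0.20778827 -17.6       ] ahead 0.2543259183020878 right -0.04915083588753377
26.89220920530092
```

```bash
python3 -m handwheel '[0,0,-0.5,0,1, 0,0,-1,0,1, 0,0,-1.5,0,1, 0,0,-2,0,1, 0,0,-2.5,0,1, 0,0,-3,0,1, 0,0,-3.4,0,1, 0,0,-3.6,0,1, 0,0,-3.6,0,1, 0,0,-3.6,0,1]' 60;  python3 - <<'E'
from h import *
s=ctrl.state();W=ctrl.get_calibration("wrist");cv2.imwrite("pics/w7.png",ctrl.capture("wrist")[:,:,::-1])
print(s['tcp_pos'],s['ee_rot'],s['ft_force'],s['ft_torque'],s['grip_width']*85)
cv2.imwrite("pics/s7.png",ctrl.capture("side")[:,:,::-1])
crop("pics/s7.png",310,100,400,190,6,"pics/s7c.png")
crop("pics/w7.png",220,0,430,210,3,"pics/w7c.png")
E
```

```text
t: 8.98
tcp_pos: [503.3, -271.1, 134.8]
ee_rot: [-179.4, -0.3, -47.6]
ft_force: [0.4, 0.8, -1.4]
grip_width: 0.373
[ 503.25733784 -271.05587647  134.79888154] [-179.44759349   -0.26416522  -47.61054549] [ 0.44154168  0.84849064 -1.41321847] [-0.034328    0.07397737 -0.03640868] 31.67300075294527
```

View pics/w7c.png

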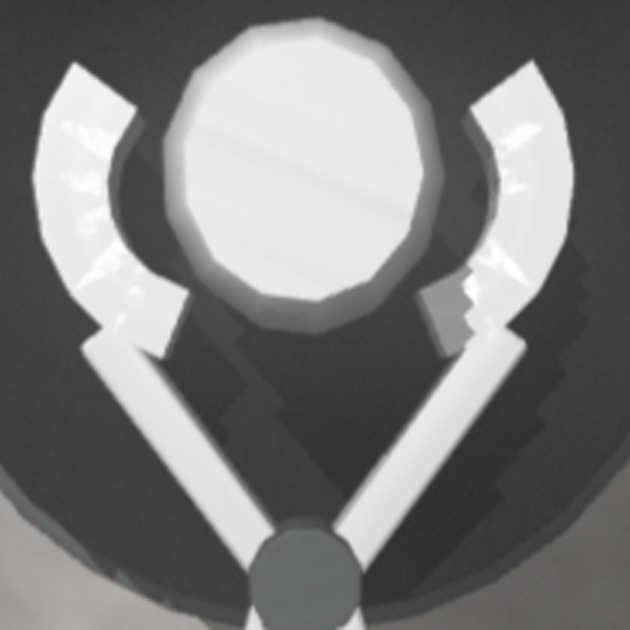

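View pics/s7c.png

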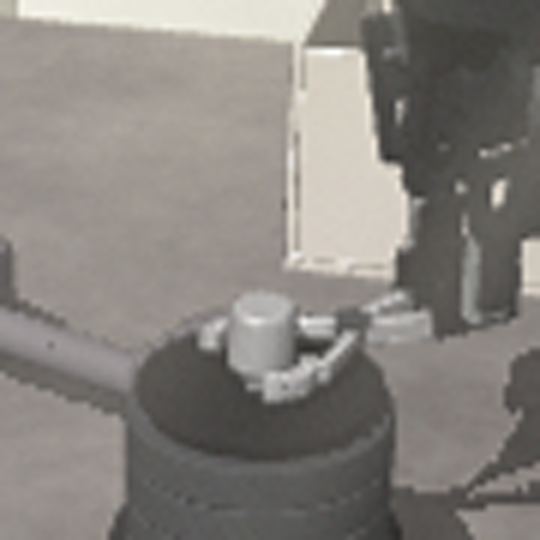

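```bash
python3 -m handwheel '[0,0,-0.1,0,1, 0,0,-0.2,0,1, 0,0,-0.3,0,1, 0,0,-0.4,0,1, 0,0,-0.5,0,1, 0,0,-0.5,0,1, 0,0,-0.5,0,1, 0,0,-0.5,0,1, 0,0,-0.5,0,1, 0,0,-0.5,0,1]' 60
python3 - <<'E'
from h import *
s=ctrl.state();print(s['tcp_pos'],s['ee_rot'],s['ft_force'],s['ft_torque'])
E
```

```text
t: 9.92
tcp_pos: [503.4, -271.2, 130.1]
ee_rot: [-179.4, -0.3, -47.6]
ft_force: [-0.4, 0.1, -0.9]
grip_width: 0.374
[ 503.41480041 -271.1809691   130.10463005] [-179.44096738   -0.29838874  -47.61384119] [-0.44424696  0.08460224 -0.93514696] [-0.04090306  0.03252343 -0.00713959]
```

```bash
python3 -m handwheel '[0,0,-0.1,0,1, 0,0,-0.2,0,1, 0,0,-0.3,0,1, 0,0,-0.3,0,1, 0,0,-0.3,0,1, 0,0,-0.3,0,1, 0,0,-0.3,0,1, 0,0,-0.3,0,1, 0,0,-0.3,0,1, 0,0,-0.3,0,1]' 60
python3 - <<'E'
from h import *
s=ctrl.state();print(s['tcp_pos'],s['ee_rot'],s['ft_force'],s['ft_torque'])
E
```

```text
t: 10.75
tcp_pos: [503.4, -271.2, 127.1]
ee_rot: [-179.4, -0.3, -47.6]
ft_force: [0.0, -1.6, 0.2]
grip_width: 0.372
[ 503.40493437 -271.20563881  127.1267257 ] [-179.44315842   -0.30016135  -47.61262762] [ 0.01674795 -1.60942936  0.19797131] [-0.08847305  0.09166231  0.06058539]
```

```bash
python3 -m handwheel '[0,0,-0.1,0,1, 0,0,-0.2,0,1, 0,0,-0.2,0,1, 0,0,-0.2,0,1, 0,0,-0.2,0,1, 0,0,-0.2,0,1, 0,0,-0.2,0,1, 0,0,-0.2,0,1, 0,0,-0.2,0,1, 0,0,-0.2,0,1]' 60
python3 - <<'E'
from h import *
s=ctrl.state();print(s['tcp_pos'],s['ee_rot'],s['ft_force'],s['ft_torque'])
E
```

```text
t: 11.58
tcp_pos: [503.4, -271.2, 125.1]
ee_rot: [-179.4, -0.3, -47.6]
ft_force: [-2.1, -0.9, 2.0]
grip_width: 0.375
[ 503.39882949 -271.20549282  125.12130425] [-179.44855954   -0.30015421  -47.61346536] [-2.07741923 -0.86178108  1.96143574] [-0.20933075  0.19109202  0.01544502]
```

```bash
python3 -m handwheel '[0,0,-0.1,0,1, 0,0,-0.1,0,1, 0,0,-0.1,0,1, 0,0,-0.1,0,1, 0,0,-0.1,0,1, 0,0,-0.1,0,1, 0,0,-0.1,0,1, 0,0,-0.1,0,1, 0,0,-0.1,0,1, 0,0,-0.1,0,1]' 60
python3 - <<'E'
from h import *
s=ctrl.state();print(s['tcp_pos'],s['ee_rot'],s['ft_force'],s['ft_torque'])
cv2.imwrite("pics/w8.png",ctrl.capture("wrist")[:,:,::-1])
cv2.imwrite("pics/s8.png",ctrl.capture("side")[:,:,::-1])
crop("pics/s8.png",310,100,400,190,6,"pics/s8c.png")
for i in range(3):
    ctrl.capture("wrist");print(ctrl.state()['ft_force'],ctrl.state()['ft_torque'])
E
```

```text
t: 12.42
tcp_pos: [503.4, -271.3, 124.2]
ee_rot: [-179.4, -0.3, -47.6]
ft_force: [-2.4, -2.4, 5.1]
grip_width: 0.379
[ 503.40557011 -271.25184566  124.15029497] [-179.44797781   -0.3047046   -47.61547892] [-2.36058275 -2.38856867  5.05897116] [-0.11287063  0.35954889  0.03702521]
[-1.74805087 -1.16286513  3.73246612] [-0.17326612  0.31513226  0.01749614]
[-2.81629331 -1.86628792  4.69831455] [-0.16845845  0.38556617  0.02128739]
[-2.39485916 -0.98434154  4.15298437] [-0.23034101  0.41084888  0.01787225]
```

View pics/s8c.png

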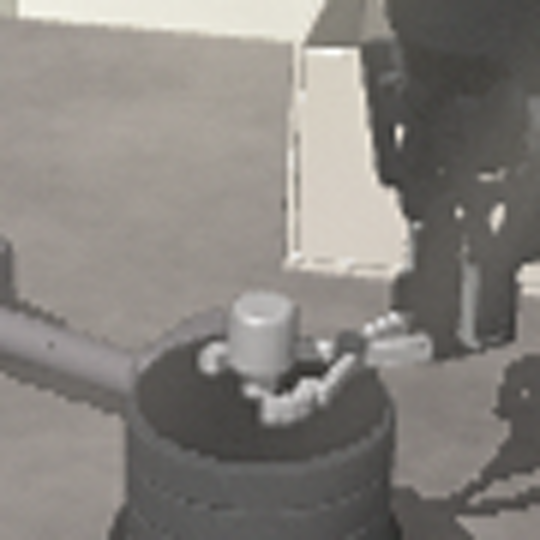

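View pics/w8.png

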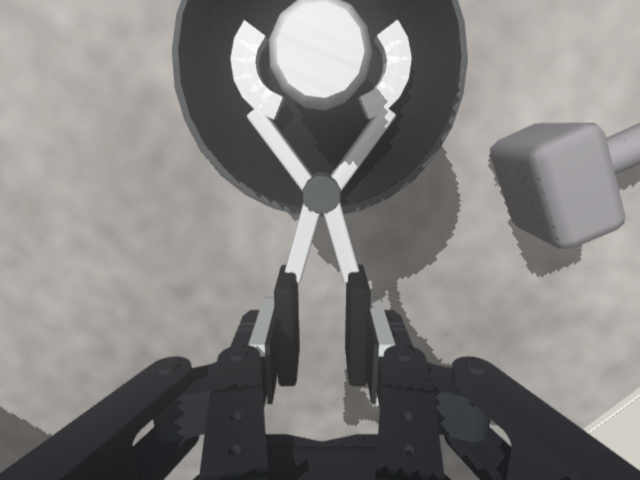

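```bash
python3 -m handwheel '[0,0,0.05,0,1, 0,0,0.05,0,0.62, 0.03,0.03,0.04,0,0.59, 0.04,0.04,0.02,0,0.56, 0.06,0.06,0,0,0.53, 0.08,0.08,-0.04,0,0.5, 0.1,0.1,-0.08,0,0.48, 0.1,0.1,-0.11,0,0.46, 0.12,0.12,-0.13,0,0.45, 0.12,0.12,-0.13,0,0.45]' 20
python3 - <<'E'
from h import *
s=ctrl.state();print(s['tcp_pos'],s['ee_rot'],s['ft_force'],s['ft_torque'],s['grip_width']*85)
cv2.imwrite("pics/w9.png",ctrl.capture("wrist")[:,:,::-1])
cv2.imwrite("pics/s9.png",ctrl.capture("side")[:,:,::-1])
crop("pics/s9.png",310,100,400,190,6,"pics/s9c.png")
E
```

```text
t: 13.5
tcp_pos: [504.6, -270.0, 122.8]
ee_rot: [-179.5, -0.3, -47.6]
ft_force: [0.3, 0.1, -0.1]
grip_width: 0.552
[ 504.59011388 -270.00596266  122.75124221] [-179.45172333   -0.29714628  -47.61266839] [ 0.26170402  0.07387783 -0.09529054] [ 0.07187045 -0.10079283 -0.05196594] 46.88588951313239
```

View pics/s9c.png

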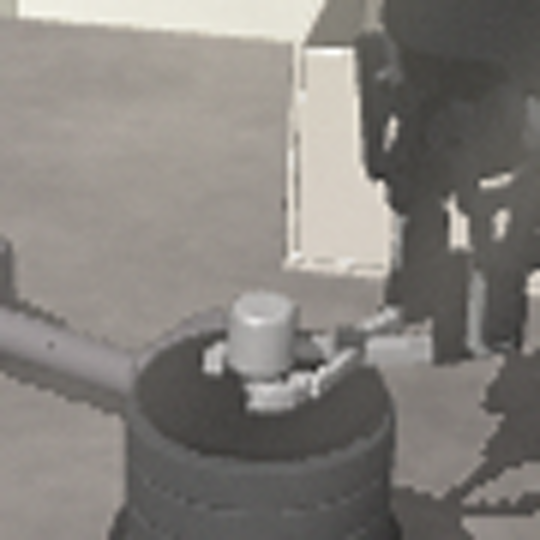

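View pics/w9.png

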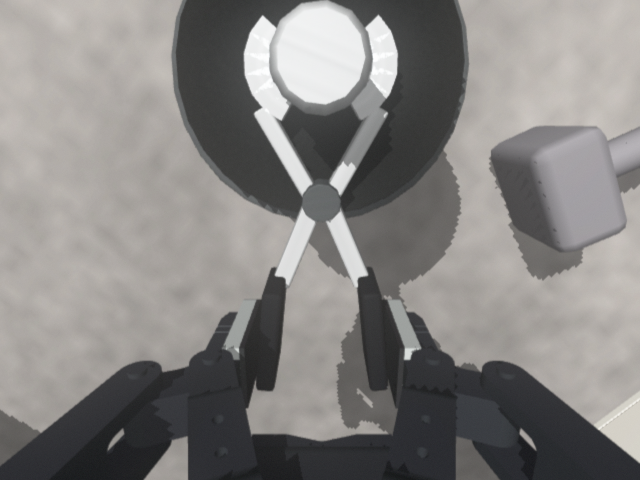

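```bash
python3 -m handwheel '[0,0,-0.05,0,0.45, 0,0,-0.1,0,0.45, 0,0,-0.15,0,0.45, 0,0,-0.15,0,0.45, 0,0,-0.15,0,0.45, 0,0,-0.15,0,0.45, 0,0,-0.15,0,0.45, 0,0,-0.15,0,0.45, 0,0,-0.15,0,0.45, 0,0,-0.15,0,0.45]' 20
python3 - <<'E'
from h import *
for i in range(3):
    s=ctrl.state();print(s['tcp_pos'],s['ft_force'],s['ft_torque'],s['grip_width']*85);ctrl.capture("side")
E
```

```text
t: 14.43
tcp_pos: [504.6, -270.0, 121.3]
ee_rot: [-179.5, -0.3, -47.6]
ft_force: [-1.5, -2.3, 2.5]
grip_width: 0.552
[ 504.56183887 -270.04600304  121.33673892] [-1.46683891 -2.27822764  2.53874045] [-0.26699204  0.29882113 -0.0095377 ] 46.924740806179166
[ 504.58329606 -270.05529599  121.36688862] [-1.54522711 -1.26742326  2.11385711] [-0.24399735  0.28014657 -0.04564698] 46.681976929436054
[ 504.57204341 -270.02904169  121.33597778] [-1.02394475 -1.73687053  1.28004503] [-0.25981963  0.2693806   0.01878288] 46.79095594775506
```

```bash
python3 -m handwheel '[0,0,-0.04,0,0.43, 0.02,0.02,-0.08,0,0.41, 0.04,0.04,-0.13,0,0.39, 0.06,0.06,-0.18,0,0.37, 0.07,0.07,-0.23,0,0.35, 0.07,0.07,-0.27,0,0.33, 0.07,0.07,-0.31,0,0.31, 0.07,0.07,-0.34,0,0.29, 0.07,0.07,-0.34,0,0.28, 0.07,0.07,-0.34,0,0.28]' 20
python3 - <<'E'
from h import *
s=ctrl.state();print(s['tcp_pos'],s['ee_rot'],s['ft_force'],s['ft_torque'],s['grip_width']*85)
cv2.imwrite("pics/w10.png",ctrl.capture("wrist")[:,:,::-1])
cv2.imwrite("pics/s10.png",ctrl.capture("side")[:,:,::-1])
crop("pics/s10.png",310,100,400,190,6,"pics/s10c.png")
E
```

```text
t: 15.42
tcp_pos: [505.3, -269.3, 117.9]
ee_rot: [-179.4, -0.3, -47.6]
ft_force: [1.9, 1.6, 0.8]
grip_width: 0.723
[ 505.31967244 -269.29972601  117.93607436] [-179.44079919   -0.30170929  -47.61313215] [1.86574081 1.63061653 0.82512666] [ 0.23940442 -0.25751596 -0.00835835] 61.465002889748575
```

View pics/s10c.png

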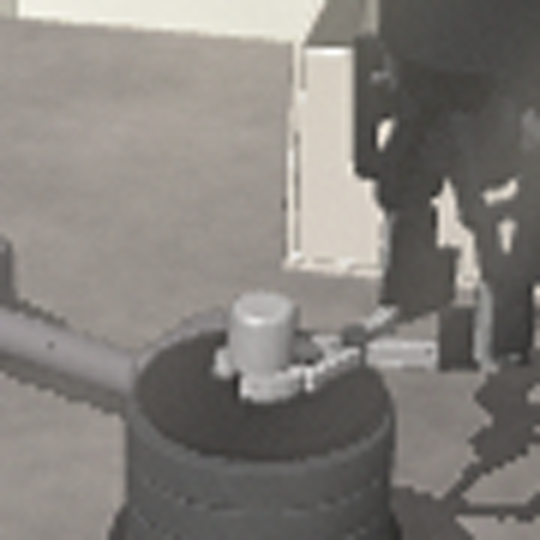

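View pics/w10.png

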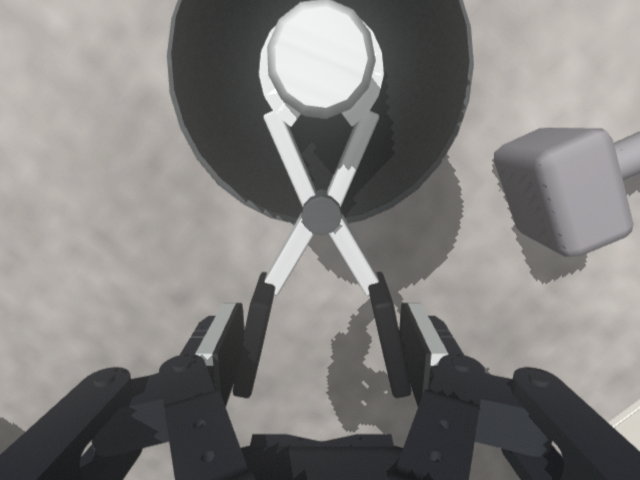

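```bash
python3 -m handwheel '[0,0,-0.03,0,0.26, 0,0,-0.06,0,0.24, 0,0,-0.1,0,0.22, 0,0,-0.13,0,0.2, 0,0,-0.15,0,0.16, 0,0,-0.15,0,0.1, 0,0,-0.15,0,0, 0,0,-0.15,0,0, 0,0,-0.15,0,0, 0,0,-0.15,0,0]' 20
python3 - <<'E'
from h import *
s=ctrl.state();print(s['tcp_pos'],s['ee_rot'],s['ft_force'],s['ft_torque'],s['grip_width']*85)
cv2.imwrite("pics/w11.png",ctrl.capture("wrist")[:,:,::-1])
cv2.imwrite("pics/s11.png",ctrl.capture("side")[:,:,::-1])
crop("pics/s11.png",310,100,400,190,6,"pics/s11c.png")
E
```

```text
t: 16.35
tcp_pos: [505.3, -269.3, 116.4]
ee_rot: [-179.4, -0.3, -47.6]
ft_force: [0.1, -0.0, -0.3]
grip_width: 0.999
[ 505.28433459 -269.30826379  116.42620375] [-179.44493741   -0.29887143  -47.61257933] [ 0.07301344 -0.04048492 -0.26756324] [-0.04734243  0.01982209 -0.01538823] 84.91855163792985
```

View pics/s11c.png

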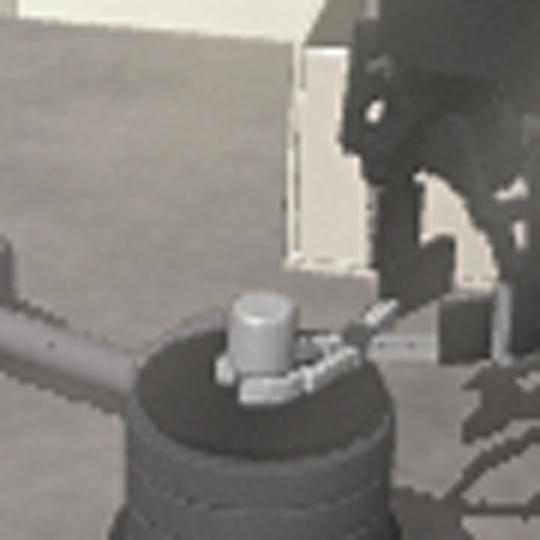

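View pics/w11.png

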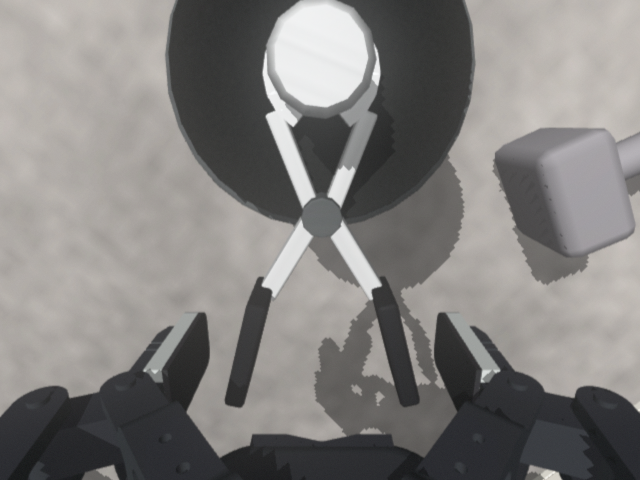

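```bash
python3 -m handwheel '[0,0,0.5,0,0, 0,0,1,0,0, 0,0,2,0,0, 0,0,3,0,0, 0,0,5,0,0, 0,0,8,0,0, 0,0,11,0,0, 0,0,14,0,0, 0,0,14,0,0, 0,0,14,0,0]' 20
python3 - <<'E'
from h import *
s=ctrl.state();print(s['tcp_pos'],s['ft_force'])
W=ctrl.get_calibration("wrist");np.savez("w12.npz",mtx=W["mtx"],view=W["view"])
for n in("wrist","side","scene"):cv2.imwrite(f"pics/{n}12.png",ctrl.capture(n)[:,:,::-1])
crop("pics/side12.png",310,110,410,200,7,"pics/s12c.png")
crop("pics/scene12.png",220,110,300,200,6,"pics/c12c.png")
E
```

```text
t: 17.28
tcp_pos: [506.0, -269.8, 258.8]
ee_rot: [-179.4, -0.5, -47.6]
ft_force: [-1.1, -0.2, 0.6]
grip_width: 1.001
[ 505.95473365 -269.76226833  258.78395789] [-1.09196299 -0.24800711  0.58428019]
```

View pics/s12c.png

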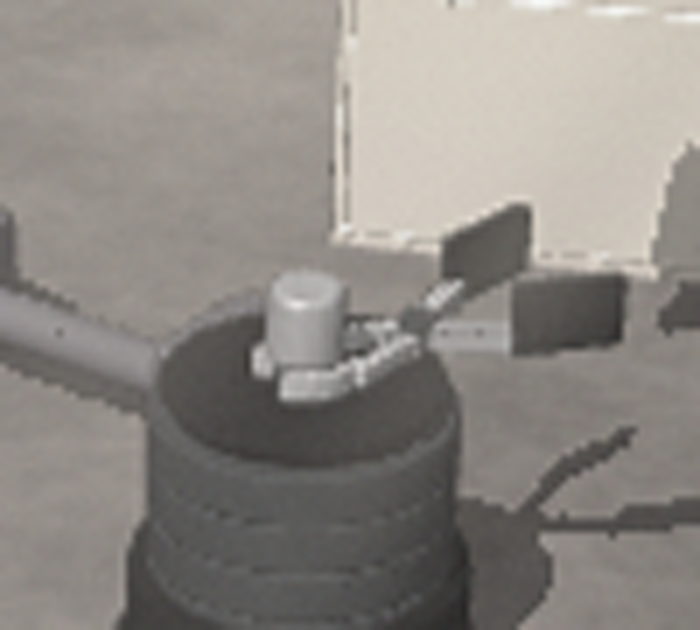

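View pics/c12c.png

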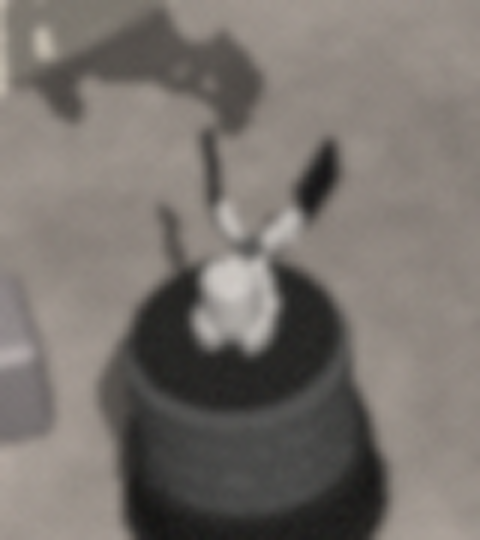

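View pics/wrist12.png

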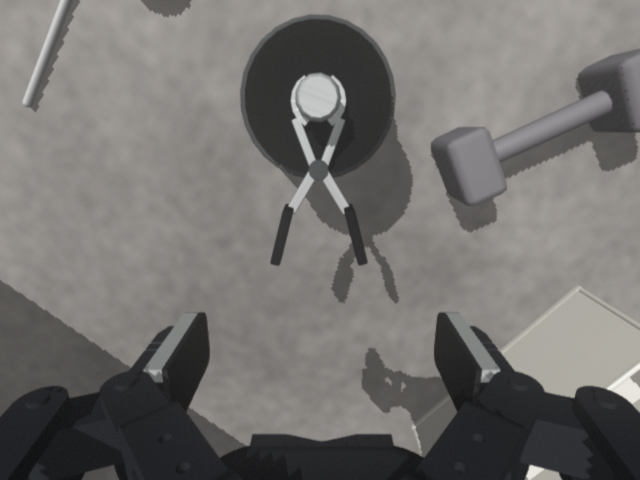

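View pics/scene12.png

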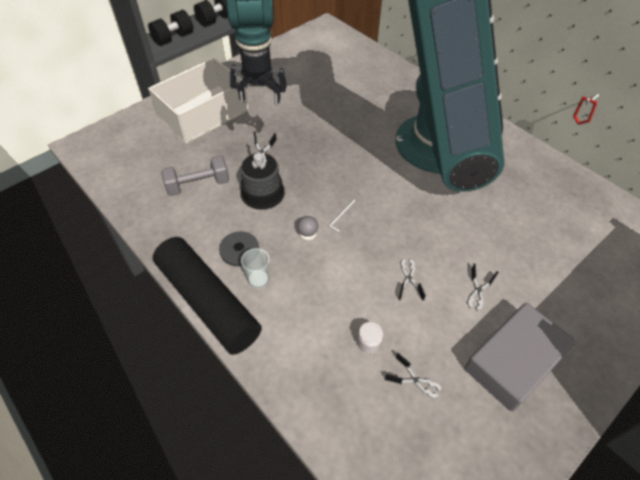

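Run:
```python
from h import *
crop("pics/wrist12.png",260,60,380,275,3,"pics/w12c.png")
W=dict(np.load("w12.npz"));D=ctrl.get_calibration("side")
L=tri([ray(W,272,264),ray(D,310+625/7,110+276/7)]);R=tri([ray(W,366,263),ray(D,310+530/7,110+205/7)])
P=tri([ray(W,318.7,170),ray(D,310+414/7,110+318/7)])
print(L,R,P,np.linalg.norm(L[0]-R[0]))
W1=dict(np.load("w1.npz"))
print("shut ref at start",np.linalg.norm(onz(W1,282,247,26)-onz(W1,366,248,26)))
```

```text
(array([ 469.57578292, -257.98575371,  145.9094509 ]), [np.float64(0.07176692573716449), np.float64(0.07176692573692771)]) (array([ 512.17704006, -307.36538411,  144.06684967]), [np.float64(1.8213397297411227), np.float64(1.821339729741105)]) (array([ 538.76376594, -239.5150447 ,  130.66242454]), [np.float64(0.3442515270594715), np.float64(0.34425152705963785)]) 65.24270217668514
shut ref at start 67.18939057440979
```

View pics/w12c.png

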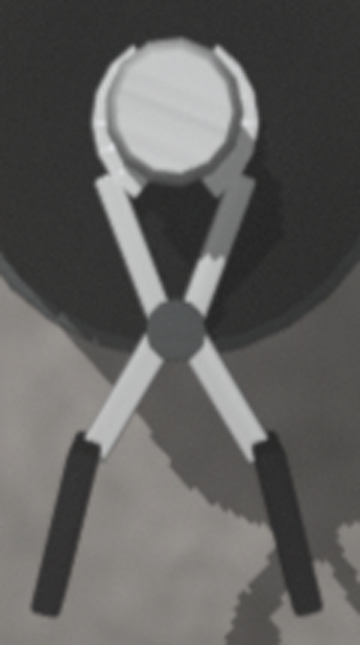

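Run:
```python
from rig import ctrl
print(ctrl.sign_off(), ctrl.state()['t'])
```

```text
the job is handed in; nothing more can be done
the job is handed in; nothing more can be done
```

The retaining clip is on the weight pin, shut in the groove below the plain shaft. I handed the job in at about 17.5 s of the 54 s allowed.

- **Choice:** I took the rightmost of the four clips, the one at y ≈ 188 mm, and squeezed it to its stop.
- **Lowering:** I centred the ring on the shaft with the wrist camera and lowered it in small steps. The pad was first felt at tool height 127 to 128 mm, and I stopped at a peak of about 6 N on the pad, slightly above the 4 N that is enough.
- **Release:** The pad force dropped to about 1 N partway through opening, because the pads pull back as they open. I lowered the tool 1.5 mm to bring it back to about 3 N, then opened fully and backed away straight up.

**Last checks:**
- **Shut:** The ring is tucked under the shaft. The handle ends are 65 mm apart against 67 mm at the start, and from their splay the jaw angle is about 0.02 to 0.06 rad. On the plain shaft it could not go below 0.2.
- **Level:** The handle tops measured 144 to 146 mm where 147 to 148 mm would be level. That is a droop of about 1°, no larger than the measuring error.
- **Robot:** It stood clear above the clip at hand-in, with contact forces near zero.
- **Surroundings:** The other objects look where they were in the last scene picture.
- **Disagreement:** The scene camera placed the shaft up to 4 mm away from where the wrist camera did. I used the wrist camera, and the fit bore it out.

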